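# Make up two guitar-repair kits

### The job

Make up the two repair kits in the wooden trays from the four things lying along the front of the bench. The fret kit goes in the tray with the round holder: lay the dark wooden sanding block flat in the long bay and stand the small tube, cap up, in the holder, fully home on the bottom. The set-up kit goes in the other tray: lay the stubby screwdriver wholly inside the long bay and the clip-on tuner flat, face up, in the short bay; leave the cork block and the bundle of files where they lie.

Things in the scene. Friction and masses are not known exactly. Their poses are not given: they have to be found in the camera images.
- sander_mid (a point): Centre of the dark brown wooden sanding block, a bar with one bevelled end, 48 (own x) x 120 (own y) x 36 mm high, 0.14 kg, lying on the bench, long way along own y, z up; the point is half-way up, 18 mm above its underside. Grip it across its 48 mm width.
- driver_handle (a point): Handle centre of the stubby screwdriver (thick orange and black handle, short steel shank), lying on the bench, 0.07 kg; does not roll. Handle 28 mm wide (x), 28 high, 66 long (y); thin shank towards -y, clear of the bench. From this point the tool reaches 33 mm to +y, 74 mm to -y. The point is 14 mm above the underside, z up. Grip across the handle.
- driver_tip (a point): End of the steel shank of the same screwdriver, 73 mm from the handle centre towards its -y, 14 mm above the underside.
- tube_mid (a point): Centre of the small round tube with a black cap, 38 mm in diameter and 121 mm tall, 0.085 kg, standing upright on the bench, cap up (the cap is the top 29 mm); own z is its axis, up; the point is 60.5 mm above its foot.
- tuner_mid (a point): Centre of the clip-on guitar tuner, a small flat black device with a red clip, 45 (own x) x 46 (own y) x 10 mm high, 0.035 kg, lying face up on the bench; the point is half-way up, 5 mm above its underside; z up. Grip it across own x or own y.
- tray_socket: Open fixed wooden tray, 112 (x) x 233 (y) mm, walls 6 thick, 14 high, floor 5 thick. Origin: underside centre, z up. Long bay 100 x 145 inside, centre y = -38 mm; short bay 100 x 70, centre y = +75.5. In the short bay stands a round holder: upright wooden sleeve, outside 62 mm, bore 50 mm, axis at x = 0, y = +75.5, rim 40 above the bench, bore 35 deep down to the tray floor.
- tray_plain: Open fixed wooden tray, 112 (x) x 233 (y) mm, walls 6 thick, 14 high, floor 5 thick. Origin: underside centre, z up. Long bay 100 x 145 inside, centre y = -38 mm; short bay 100 x 70, centre y = +75.5. The tray without the holder; both bays are empty.
- cork: Light brown cork block, 65 (own x) x 105 (own y) x 33 mm, loose on the bench; not part of either kit, to be left alone. Origin: centre of its underside.
- files: Flat bundle of thin files with coloured ends, 21 (own x) x 170 (own y) x 15 mm, loose on the bench; not part of either kit, to be left alone. Origin: centre of its underside.
There are look-alikes about, which are no part of the job. What is shaped like the part that bears tube_mid but purple or yellow is not meant.

How it is judged:
At the end, for the whole second after the job is handed in: Sanding block right side up in the long bay, tube upright in the holder; screwdriver, tip included, in the long bay and tuner face up in the short bay of the other; each centre inside its bay, within 4 mm of its height when at rest on the floor, tilted under 0.12 rad, under 20 mm/s (x of sander_mid in the frame of tray_socket between -0.05 and 0.05 m and y of sander_mid in the frame of tray_socket between -0.1105 and 0.0345 m and z of sander_mid in the frame of tray_socket between 0.019 and 0.027 m and angle between each of sander_mid, tube_mid, driver_handle, tuner_mid's own z axis and vertical below 0.12 rad and linear speed of each of sander, tube, driver, tuner below 0.02 m/s and x of tube_mid in the frame of tray_socket between -0.009 and 0.009 m and y of tube_mid in the frame of tray_socket between 0.0665 and 0.0845 m and z of tube_mid in the frame of tray_socket between 0.0615 and 0.0695 m and x of driver_handle in the frame of tray_plain between -0.05 and 0.05 m and y of driver_handle in the frame of tray_plain between -0.1105 and 0.0345 m and z of driver_handle in the frame of tray_plain between 0.015 and 0.023 m and x of tuner_mid in the frame of tray_plain between -0.05 and 0.05 m and y of tuner_mid in the frame of tray_plain between 0.0405 and 0.1105 m and z of tuner_mid in the frame of tray_plain between 0.006 and 0.014 m and x of driver_tip in the frame of tray_plain between -0.05 and 0.05 m and y of driver_tip in the frame of tray_plain between -0.1105 and 0.0345 m); the robot touches nothing.
It fails at once if the cork block was moved by more than 15 mm (distance of cork from where it was at the start of the episode above 0.015 m).
It fails at once if the bundle of files was moved by more than 15 mm (distance of files from where it was at the start of the episode above 0.015 m).
It also fails if it takes over 106 s, if anything falls off the work surface, if the arm or the gripper's body presses on something with over 40 N, if the wrist force passes 120 N, or if a joint passes its speed limit or range.

### The arm

A 7-joint arm with a two-finger parallel gripper is mounted at the origin on a cart in front of the work surface, level with it; the furniture and walls round the work are solid. World frame = base frame: x ahead of the robot, y to its left, z up, the work surface at z = 0. Lengths are in m, angles in rad, forces in N, time in s.
With the tool pointing down it reaches from about 0.425 to 0.925 m from the base axis. Payload 6.8 kg.
Tool frame: the origin (TCP) lies at the very end of the fingers, on their centre line; the grasp point (between the pads) lies 19 mm behind it (r.tcp_to_grasp is the distance from the TCP to the grasp point, in m); z points along the fingers, y is the line along which they close (so a half turn about z gives the same grasp; the last joint's range is limited). The gripper opens to 85 mm and grips with 20 to 120 N. Pads are 22 mm wide; open, the fingers measure 114 mm over their backs; the gripper's body (76 mm by 85 mm) begins 54 mm behind the grasp point. The pads swing forward as they close: fully open they stand 13 mm farther back than shut.
Start: joints at [1.144, 0.477, 0.022, 1.555, -0.011, 1.109, -0.083], TCP at [0.212, -0.641, 0.231] pointing down, gripper open.
Joint ranges: [-2.96, 2.96], [-0.34, 2.1], [-1.41, 1.46], [0.24, 2.44], [-1.37, 4.51], [0.17, 1.92], [-2.96, 2.96]. Speed limits (rad/s): [2.39, 2.39, 3.14, 3.14, 3.14, 3.14, 3.14].

### API

Orientations are given as a rotation vector (axis times angle).
In Python, from bench import r gives the robot as it stands.
- The arm moves only by the tool step_arm, never from a script. Its argument "moves" is a list of rows, each a list of 7 numbers: the shift along the tool's x, y, z in mm, then the turn, a rotation vector about the tool's x, y, z in rad, then the finger opening in mm, from 0 to 85.4. A call has 1 to 8 rows; each row is the pose to reach, as a shift and turn from the pose commanded when the call began, along the tool's axes at that moment; what a row does not reach only later rows make up. A row lasts 1/10 s, in which the tool goes at most 50 mm and 8.59 degrees, less where a joint would pass 70% of its speed; a pose out of reach is approached as far as the arm can. A call with a gripper value outside its range is refused whole. The fingers move at their own pace and stop on an object; "grip_force" is the grip in N (left out, the last holds). Time passes only in rows, so rows that repeat a pose let the fingers close. It gives the time, the measured TCP pose, the force, the opening and the grip force at its end, in the units of the state.
- r.get_obs(): the state, without advancing time (a new reading comes with each control period).
- r.grab_frame(name): name is "scene" or "top" or "wrist"; returns a dict with "image" (384x512x3 uint8, red, green, blue), "depth" (384x512 float32, m along the optical axis (not along the pixel's ray), 0 where there is no reading), "mtx" (3x3 intrinsics, pixels), "rvec" (rotation vector, rad) and "tvec" (3), from world to camera coordinates, as OpenCV has them. Camera axes: x right, y down, z forward; pixel columns grow to the right and rows downward; lengths in m; the calibration is good to about 2 mm. A picture is of the moment at which its call begins.
- r.hand_in(): hands the job in; it is judged then, once.
The state is a dict: "clock": time; "joints": joint angles; "qvel": joint speeds; "tau": joint torques, N m; "tcp_pos": TCP position; "orientation": TCP orientation; "contact_force": force on the tool from outside, world axes, zero at the start; "moment": the same for the moment, N m; "grip_width": finger opening in m; "gripper_force": force on a finger pad.
Only numpy, scipy, OpenCV 4.12 (cv2) and the standard library are available. Lean on these libraries where they do the work, as an engineer would, in place of code of your own. Each camera call takes 0.05 s, during which the arm holds its last target. There are 200 camera calls.

## Working session

There is one attempt and no reset: what is moved stays moved. The work goes in short steps, Python scripts to look and compute and a tool call to move; the robot and the scene stay as the last step left them, time stands still between calls to the robot, and variables do not carry over. Pictures are saved under pics/ and viewed, at most 14 in all, crops included, and the job is handed in when it is done.

Besides the shell and the picture viewer there is one more tool, called after "Request:" as a command line: name --pt "numbers of a row" for each row, then --argument value for the rest. step_arm: Moves the arm, as the interface text tells. Its arguments: {"type":"object","properties":{"moves":{"type":"array","items":{"type":"array","items":{"type":"number"}}},"grip_force":{"type":"number"}},"required":["moves"]}

```bash
mkdir -p pics; ls; cat > h.py <<'E'
import numpy as np, cv2
from bench import r
from scipy.spatial.transform import Rotation as R
def cloud(f):
    d=f["depth"];v,u=np.indices(d.shape);K=f["mtx"]
    p=np.stack([(u-K[0,2])/K[0,0]*d,(v-K[1,2])/K[1,1]*d,d],-1)
    M=R.from_rotvec(np.ravel(f["rvec"])).as_matrix()
    return (p-np.ravel(f["tvec"]))@M
def save(f,n,s=1.5):
    cv2.imwrite("pics/"+n,cv2.resize(f["image"][...,::-1],None,fx=s,fy=s))
E
python3 - <<'E'
from h import *
for n in("top","scene"):
    f=r.grab_frame(n);save(f,n+"1.png");np.savez(n+"1.npz",**f)
    c=cloud(f)
    print(n,c[::64,::64].round(2).tolist() if n=="top" else "")
o=r.get_obs();print(o)
E
```

```text
pics
top [[[0.84, 0.57, 0.72], [0.87, 0.46, 0.67], [0.85, 0.3, 0.71], [0.92, 0.17, 0.59], [0.97, 0.01, 0.5], [0.97, -0.16, 0.51], [0.94, -0.31, 0.56], [0.94, -0.47, 0.57]], [[0.97, 0.96, 0.01], [0.97, 0.71, 0.03], [0.97, 0.48, 0.03], [0.97, 0.24, 0.04], [0.97, 0.01, 0.05], [0.94, -0.21, 0.14], [0.92, -0.41, 0.2], [0.93, -0.63, 0.19]], [[0.78, 1.06, -0.21], [0.95, 1.06, -0.85], [0.74, 0.48, -0.0], [0.74, 0.24, -0.01], [0.75, 0.01, -0.0], [0.75, -0.23, 0.0], [0.75, -0.46, 0.03], [0.75, -0.7, 0.02]], [[0.53, 1.08, -0.29], [0.59, 1.03, -0.85], [0.49, 0.43, 0.12], [0.51, 0.23, 0.0], [0.51, 0.0, 0.0], [0.51, -0.23, 0.0], [0.52, -0.46, 0.0], [0.52, -0.69, 0.01]], [[0.26, 1.07, -0.32], [0.25, 1.02, -0.86], [0.27, 0.45, 0.0], [0.28, 0.23, 0.0], [0.28, -0.0, -0.0], [0.28, -0.23, -0.0], [0.28, -0.46, -0.0], [0.29, -0.69, -0.0]], [[-0.01, 1.08, -0.37], [-0.09, 1.0, -0.87], [-0.08, 0.66, -0.86], [-0.08, 0.32, -0.85], [0.07, -0.0, 0.08], [-0.07, -0.35, -0.85], [-0.06, -0.69, -0.84], [-0.06, -1.03, -0.85]]]
scene 
{'clock': 0.1, 'joints': array([ 1.14388027,  0.47771745,  0.0223279 ,  1.55633873, -0.0115    ,
        1.10928884, -0.08311667]), 'qvel': array([-0.00253734, -0.00112707,  0.00030563, -0.00324699,  0.00040713,
       -0.00212515,  0.00208056]), 'tau': array([ 4.87811878e-03, -5.97759068e+01,  1.61388528e+00, -2.81955171e+01,
        1.28730552e-02,  5.03711693e-03, -3.11582892e-05]), 'tcp_pos': array([ 0.21140829, -0.64048699,  0.23042849]), 'orientation': array([-3.10019513e+00, -4.98451375e-01,  5.76071286e-04]), 'contact_force': array([-0.4505465 ,  0.5529864 ,  0.52370485]), 'moment': array([ 0.02544208, -0.01298321, -0.00756909]), 'gripper_force': 0.0, 'grip_width': 0.08542099488885373}
```

View pics/top1.png

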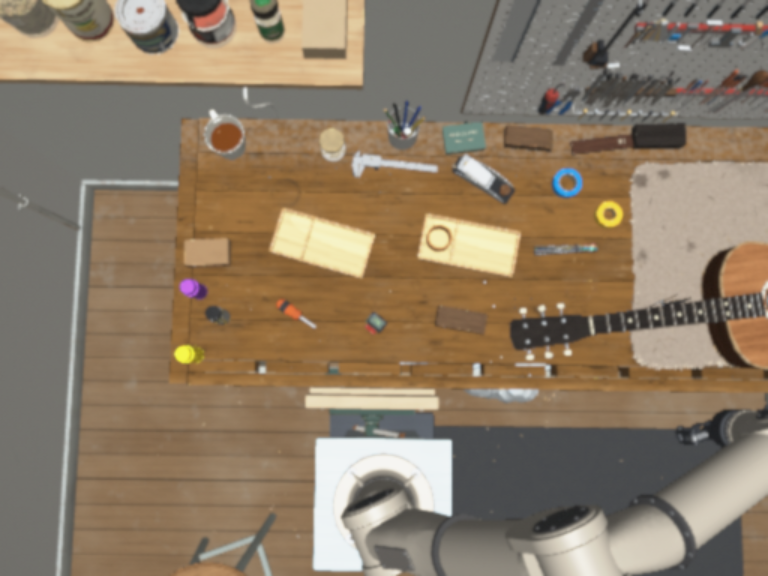

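View pics/scene1.png

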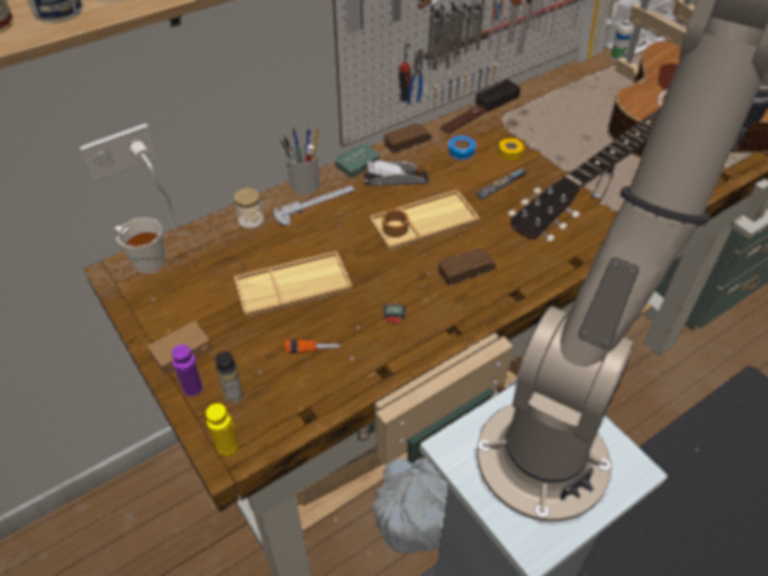

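The top view (768x576) shows:
- **Tubes:** purple at (192,289), yellow at (186,354), and the grey one with a black cap at (216,314). The last is the one wanted.
- **Dark blocks:** the one on the bench front at (461,319) is the sander. The brown one at the back (528,137) and the cork (206,251) are not.
- **Screwdriver:** (296,313). The pens and files are not it.
- **Tuner:** (376,322). The phone-like device at (484,178) is not.
- **Trays:** plain at (322,243), with holder at (469,245).

Next I'll measure and check the choice in a close crop.

```bash
python3 - <<'E'
from h import *
f=dict(np.load("top1.npz"));c=cloud(f);im=f["image"]
M=R.from_rotvec(np.ravel(f["rvec"])).as_matrix();print("cam",-M.T@np.ravel(f["tvec"]))
boxes=dict(sander=(430,300,492,338,.02,.05),driver=(270,294,322,334,.006,.05),tuner=(362,308,392,338,.004,.03),tube=(200,300,235,330,.05,.14),
 plain=(262,200,384,285,.008,.03),sock=(410,206,528,284,.008,.03),holder=(420,220,460,258,.03,.06),cork=(176,232,236,270,.015,.05))
for n,(a,b,d,e,z0,z1) in boxes.items():
    s=[int(k/1.5) for k in(a,b,d,e)];q=c[s[1]:s[3],s[0]:s[2]].reshape(-1,3)
    q=q[(q[:,2]>z0)&(q[:,2]<z1)]
    rc=cv2.minAreaRect((q[:,:2]*1000).astype(np.float32))
    print(n,len(q),[np.round(k,1) for k in rc],"z",np.percentile(q[:,2],[5,50,95]).round(3),"mean",q.mean(0).round(4))
t=[cv2.resize(im[b:b+60,a:a+80,::-1],(400,300),interpolation=2) for a,b in((110,185),(165,185),(220,185),(270,185))]
cv2.imwrite("pics/crop1.png",np.vstack([np.hstack(t[:2]),np.hstack(t[2:])]))
E
```

```text
cam [0.31071053 0.01980866 1.70213103]
sander 453 [array([ 432.9, -180.7]), array([119.1,  48.7]), np.float64(80.2)] z [0.026 0.034 0.041] mean [ 0.433  -0.1782  0.0337]
driver 191 [array([443.1, 215.1]), array([ 86.5, 118.2]), np.float64(1.6)] z [0.007 0.021 0.03 ] mean [0.4476 0.2221 0.0189]
tuner 176 [array([426.4,  21.2]), array([68.4, 68.4]), np.float64(0.6)] z [0.005 0.009 0.016] mean [0.424  0.0216 0.0094]
tube 137 [array([433. , 385.2]), array([32.7, 37.4]), np.float64(85.7)] z [0.062 0.116 0.125] mean [0.4311 0.3826 0.1053]
plain 790 [array([617.5, 157. ]), array([202.3, 291.8]), np.float64(0.9)] z [0.008 0.011 0.018] mean [0.6149 0.1544 0.0118]
sock 802 [array([ 619.3, -198.8]), array([188.1, 282.2]), np.float64(0.8)] z [0.008 0.011 0.02 ] mean [ 0.6159 -0.1994  0.0123]
holder 92 [array([ 629. , -127.6]), array([60.4, 57.1]), np.float64(0.1)] z [0.032 0.04  0.046] mean [ 0.628  -0.1272  0.0396]
cork 551 [array([586.1, 426.4]), array([ 65.1, 107.3]), np.float64(2.2)] z [0.021 0.032 0.038] mean [0.5842 0.4254 0.0311]
```

View pics/crop1.png

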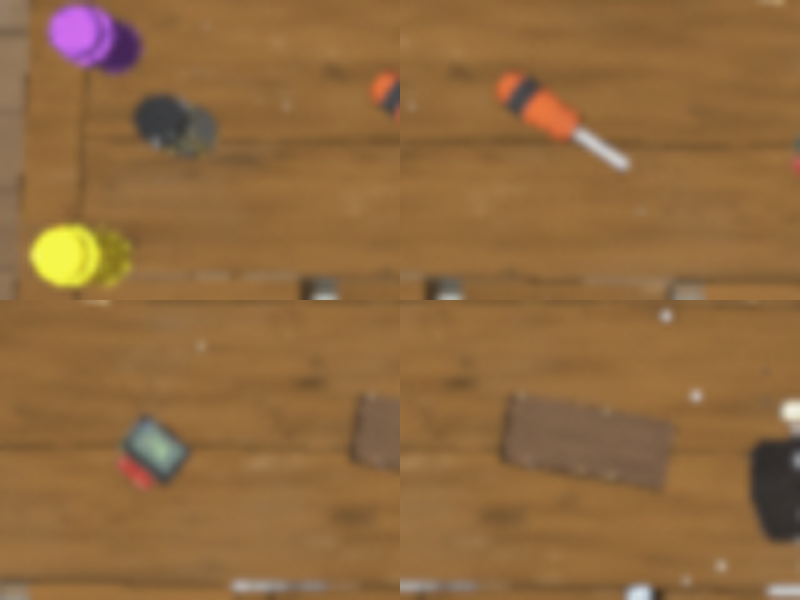

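The crop confirms the choice: the grey tube with the black cap at about (165,120), the orange/black driver, the tuner with its red clip at lower left, and the dark block. Next I'll refine the poses by colour, projected at known heights.

```bash
cat >> h.py <<'E'
def proj(f,uv,z):
    K=f["mtx"];M=R.from_rotvec(np.ravel(f["rvec"])).as_matrix();C=-M.T@np.ravel(f["tvec"])
    uv=np.asarray(uv,float).reshape(-1,2)
    d=np.c_[(uv[:,0]-K[0,2])/K[0,0],(uv[:,1]-K[1,2])/K[1,1],np.ones(len(uv))]@M
    return (C+d*((z-C[2])/d[:,2])[:,None])[:,:2]
def rect(f,mask,z,n=""):
    k,l,st,_=cv2.connectedComponentsWithStats(mask.astype(np.uint8))
    i=1+np.argmax(st[1:,4]);v,u=np.nonzero(l==i)
    p=proj(f,np.c_[u,v],z)*1000;rc=cv2.minAreaRect(p.astype(np.float32))
    (cx,cy),(w,h),a=rc
    if w<h:w,h,a=h,w,a+90
    print(n,len(u),"c %.1f %.1f L %.1f W %.1f longang %.1f"%(cx,cy,w,h,a),"mean",p.mean(0).round(1));return p
def delta(target,yaw=None):
    """target TCP pos m (tool down), closing-line yaw deg (mod 180) -> shift mm in tool axes, turn rad"""
    o=r.get_obs();A=R.from_rotvec(o["orientation"]);m=A.as_matrix()
    y=m[:,1];cur=np.degrees(np.arctan2(y[1],y[0]));best=0
    z=np.array([0,0,-1.])
    yaw=cur if yaw is None else yaw
    dy=(yaw-cur+90)%180-90;a=np.radians(cur+dy);Y=np.array([np.cos(a),np.sin(a),0])
    T=np.c_[np.cross(Y,z),Y,z]
    rv=R.from_matrix(m.T@T).as_rotvec()
    print("shift",(m.T@(np.array(target)-o["tcp_pos"])*1000).round(1),"turn",rv.round(3),"yaw now %.1f"%cur,"q7 %.2f"%o["joints"][6],"t %.2f"%o["clock"],"axes",m.round(2).tolist())
E
python3 - <<'E'
from h import *
f=dict(np.load("top1.npz"));im=cv2.cvtColor(f["image"],cv2.COLOR_RGB2HSV).astype(int);H,S,V=im[...,0],im[...,1],im[...,2]
def box(a,b,c,d):
    m=np.zeros(H.shape,bool);m[int(b/1.5):int(d/1.5),int(a/1.5):int(c/1.5)]=1;return m
for n,b in(("plain",(262,200,384,285)),("sock",(410,206,528,284))):
    rect(f,box(*b)&(V>165),.010,n)
rect(f,box(270,294,304,322)&((S>190)&(V>190)|(V<70)),.014,"handle")
p=rect(f,box(270,294,325,334)&((S>190)&(V>190)|(V<70)|(S<100)&(V>120)),.014,"driver all")
b=box(358,304,396,342);rect(f,b&((V<85)|(H>80)&(H<172)|((H<5)|(H>172))&(S>130)|(S<70)),.010,"tuner")
rect(f,box(200,300,218,325)&(V<80),.121,"cap")
rect(f,box(426,220,454,256)&((V<165)),.04,"holderdark")
delta([.433,-.181,.1],-9.8)
E
```

```text
plain 2109 c 618.7 155.3 L 241.2 W 118.6 longang 74.6 mean [618.  155.1]
sock 2075 c 618.0 -201.3 L 240.3 W 118.5 longang 79.9 mean [ 617.5 -202. ]Traceback (most recent call last):
  File "<stdin>", line 7, in <module>
  File "h.py", line 18, in rect
    i=1+np.argmax(st[1:,4]);v,u=np.nonzero(l==i)
        ~~~~~~~~~^^^^^^^^^^
    return _wrapfunc(a, 'argmax', axis=axis, out=out, **kwds)
    return bound(*args, **kwds)
ValueError: attempt to get argmax of an empty sequence
```

```bash
python3 - <<'E'
from h import *
f=dict(np.load("top1.npz"));im=cv2.cvtColor(f["image"],cv2.COLOR_RGB2HSV).astype(int);H,S,V=im[...,0],im[...,1],im[...,2]
# hand-picked pixels (crop /5 + offset): handle butt, shank tip, tuner corners, tube cap centre
cr=lambda o,p:[o[0]+p[0]/5,o[1]+p[1]/5]
print("butt,tip",proj(f,[cr((165,185),(506,86)) if 0 else (165+(506-400)/5,185+82/5),(165+(628-400)/5,185+166/5)],.014).round(4).tolist())
print("tuner c",proj(f,[(220+155/5,185+(451-300)/5)],.01).round(4))
print("cap c",proj(f,[(110+163/5,185+121/5)],.121).round(4))
delta([.433,-.181,.13],-9.8)
E
```

```text
butt,tip [[0.4695, 0.2519], [0.4106, 0.1632]]
tuner c [[0.4236 0.0192]]
cap c [[0.4311 0.382 ]]
shift [ 354.5 -366.7  101. ] turn [-2.000e-03 -1.000e-03 -1.081e+00] yaw now -71.7 q7 -0.08 t 0.10 axes [[0.95, 0.31, -0.0], [0.31, -0.95, 0.0], [-0.0, -0.0, -1.0]]
```

Request:
step_arm --pt "354 -367 0 0 0 -1.081 85" --pt "354 -367 0 0 0 -1.081 85" --pt "354 -367 0 0 0 -1.081 85" --pt "354 -367 0 0 0 -1.081 85" --pt "354 -367 0 0 0 -1.081 85" --pt "354 -367 0 0 0 -1.081 85" --pt "354 -367 0 0 0 -1.081 85" --pt "354 -367 0 0 0 -1.081 85" --grip_force 40

```text
clock: 0.9
tcp_pos: [0.3853, -0.2786, 0.2312]
orientation: [-2.399, -2.029, 0.0]
contact_force: [1.2, -1.1, -0.4]
grip_width: 0.0846
gripper_force: 0.0
```

```bash
python3 -c "
from h import *
delta([.433,-.181,.2],-9.8)"
```

```text
shift [104.2  30.9  31.2] turn [-0.     0.     0.004] yaw now -9.5 q7 0.26 t 0.90 axes [[0.17, 0.99, -0.0], [0.99, -0.17, -0.0], [-0.0, -0.0, -1.0]]
```

Request:
step_arm --pt "89 31 31 0 0 0 85" --pt "89 31 31 0 0 0 85" --pt "89 31 31 0 0 0 85" --pt "89 31 31 0 0 0 85"

```text
clock: 1.3
tcp_pos: [0.4307, -0.197, 0.1998]
orientation: [-2.399, -2.026, 0.001]
contact_force: [-0.8, 0.1, -0.2]
grip_width: 0.0849
gripper_force: 0.0
```

```bash
python3 - <<'E'
from h import *
f=r.grab_frame("wrist");save(f,"w1.png",1);np.savez("w1.npz",**f)
c=cloud(f);q=c.reshape(-1,3);q=q[(q[:,2]>.02)&(q[:,2]<.05)&(abs(q[:,0]-.433)<.08)&(abs(q[:,1]+.181)<.11)]
print(len(q),cv2.minAreaRect((q[:,:2]*1000).astype(np.float32)),q.mean(0))
delta([.433,-.181,.003],-9.8)
E
```

```text
6542 ((432.3384704589844, -178.9134521484375), (118.57074737548828, 48.110538482666016), 80.8038330078125) [ 0.43344594 -0.17282274  0.03486264]
shift [ 17.7  -0.2 197.1] turn [-0.001  0.     0.   ] yaw now -9.8 q7 0.02 t 1.35 axes [[0.17, 0.99, -0.0], [0.99, -0.17, -0.0], [-0.0, -0.0, -1.0]]
```

View pics/w1.png

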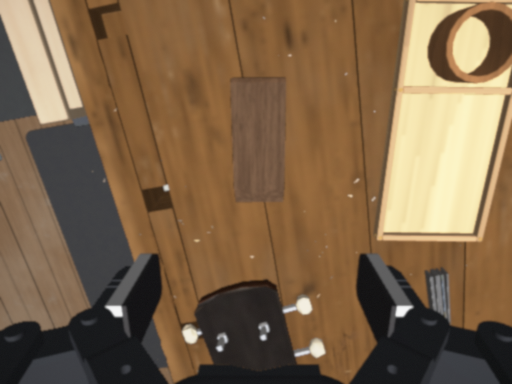

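The wrist view shows the sander at (258,140), the headstock at (240,330), the holder tray at right and the files at (437,295), all clear of the descent.

Request:
step_arm --pt "20 -1 40 0 0 0.01 80" --pt "20 -1 90 0 0 0.01 80" --pt "20 -1 140 0 0 0.01 80" --pt "20 -1 175 0 0 0.01 80" --pt "20 -1 195 0 0 0.01 80" --pt "20 -1 195 0 0 0.01 70" --pt "20 -1 195 0 0 0.01 40" --pt "20 -1 195 0 0 0.01 40" --grip_force 40

```text
clock: 2.15
tcp_pos: [0.4342, -0.1795, 0.0068]
orientation: [2.412, 2.008, 0.002]
contact_force: [0.3, 0.6, -1.2]
grip_width: 0.0476
gripper_force: 41.1
```

Request:
step_arm --pt "0 0 0 0 0 0 40" --pt "0 0 0 0 0 0 40" --pt "0 0 0 0 0 0 40" --pt "0 0 -20 0 0 0 40" --pt "0 0 -50 0 0 0 40" --pt "0 0 -80 0 0 0 40" --pt "0 0 -80 0 0 0 40"

```text
clock: 2.85
tcp_pos: [0.4357, -0.1791, 0.089]
orientation: [2.409, 2.007, 0.005]
contact_force: [-0.1, -0.0, -0.9]
grip_width: 0.0476
gripper_force: 42.1
```

```bash
python3 - <<'E'
from h import *
a=np.radians(79.9);t=np.array([.6177,-.2015])-.038*np.array([np.cos(a),np.sin(a)]);print(t)
delta([*t,.08],-10.1);delta([*t,.012],-10.1)
E
```

```text
[ 0.61103606 -0.23891112]
shift [-27.2 183.2  10.3] turn [ 0.007  0.001 -0.005] yaw now -10.4 q7 -0.16 t 2.85 axes [[0.18, 0.98, 0.01], [0.98, -0.18, -0.0], [-0.0, 0.01, -1.0]]
shift [-27.1 182.7  78.3] turn [ 0.007  0.001 -0.005] yaw now -10.4 q7 -0.16 t 2.85 axes [[0.18, 0.98, 0.01], [0.98, -0.18, -0.0], [-0.0, 0.01, -1.0]]
```

Request:
step_arm --pt "-10 50 -5 0.007 0 -0.005 40" --pt "-17 98 0 0.007 0 -0.005 40" --pt "-24 146 0 0.007 0 -0.005 40" --pt "-27 183 0 0.007 0 -0.005 40" --pt "-27 183 0 0.007 0 -0.005 40" --pt "-27 183 0 0.007 0 -0.005 40" --pt "-27 183 40 0.007 0 -0.005 40" --pt "-27 183 66 0.007 0 -0.005 40"

```text
clock: 3.65
tcp_pos: [0.606, -0.2375, 0.0177]
orientation: [-2.403, -2.013, 0.01]
contact_force: [-0.3, -0.3, -2.9]
grip_width: 0.0473
gripper_force: 42.1
```

Request:
step_arm --pt "0 0 6 0 0 0 40" --pt "0 0 9 0 0 0 40" --pt "0 0 11 0 0 0 40" --pt "0 0 11 0 0 0 40"

```text
clock: 4.05
tcp_pos: [0.6058, -0.2372, 0.0113]
orientation: [-2.402, -2.013, 0.012]
contact_force: [-11.1, 3.1, 21.5]
grip_width: 0.0471
gripper_force: 43.3
```

Contact with the floor. Opening part way, then lifting.

Request:
step_arm --pt "0 0 -1 0 0 0 58" --pt "0 0 -1 0 0 0 58" --pt "0 0 -1 0 0 0 58" --pt "0 0 -40 0 0 0 58" --pt "0 0 -90 0 0 0 58" --pt "0 0 -140 0 0 0 70" --pt "0 0 -180 0 0 0 80" --pt "0 0 -190 0 0 0 85"

```text
clock: 4.85
tcp_pos: [0.6122, -0.2385, 0.204]
orientation: [2.407, 2.016, 0.0]
contact_force: [-0.0, 0.6, 0.4]
grip_width: 0.0851
gripper_force: 0.0
```

```bash
python3 - <<'E'
from h import *
f=r.grab_frame("top");save(f,"t2.png",1);c=cloud(f)
q=c.reshape(-1,3);q=q[(q[:,2]>.03)&(q[:,2]<.055)&(abs(q[:,0]-.61)<.09)&(q[:,1]>-.33)&(q[:,1]<-.165)]
print(len(q),cv2.minAreaRect((q[:,:2]*1000).astype(np.float32)),q[:,2].mean())
delta([.424,.019,.2],-35)
E
```

```text
293 ((606.3648071289062, -234.75494384765625), (110.72037506103516, 49.68821334838867), 80.6641845703125) 0.039837004875642325
shift [ 220.6 -230.     2.8] turn [0.001 0.001 0.435] yaw now -10.1 q7 -0.08 t 4.90 axes [[0.18, 0.98, 0.0], [0.98, -0.18, -0.0], [-0.0, 0.0, -1.0]]
```

Request:
step_arm --pt "220 -230 3 0 0 0.435 85" --pt "220 -230 3 0 0 0.435 85" --pt "220 -230 3 0 0 0.435 85" --pt "220 -230 3 0 0 0.435 85" --pt "220 -230 3 0 0 0.435 85" --pt "220 -230 3 0 0 0.435 85" --pt "220 -230 3 0 0 0.435 85" --pt "220 -230 3 0 0 0.435 85"

```text
clock: 5.7
tcp_pos: [0.4189, 0.0208, 0.1957]
orientation: [-2.779, -1.455, 0.013]
contact_force: [-0.3, -0.4, -0.7]
grip_width: 0.0852
gripper_force: 0.0
```

```bash
python3 - <<'E'
from h import *
f=r.grab_frame("wrist");save(f,"w2.png",1.4);np.savez("w2.npz",**f)
delta([.424,.019,.004],-35)
E
```

```text
shift [  2.7   4.6 191.9] turn [-0.007  0.004  0.002] yaw now -34.9 q7 -0.88 t 5.75 axes [[0.57, 0.82, -0.01], [0.82, -0.57, 0.0], [-0.0, -0.01, -1.0]]
```

View pics/w2.png

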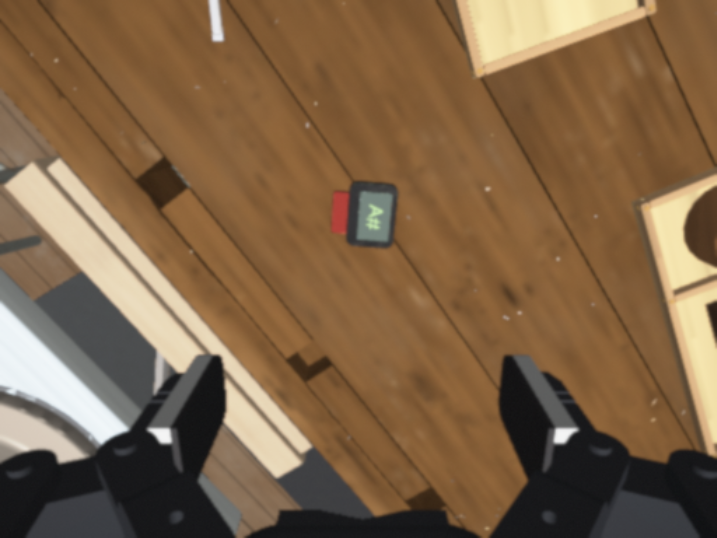

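The tuner spans (331–397, 181–247), clip at left, turned about 4°.

```bash
python3 - <<'E'
from h import *
f=dict(np.load("w2.npz"))
p=proj(f,np.array([[364,214],[351,182],[347,246],[331,213],[397,216],[374,181],[370,247]])/1.4,.008)
print(p.round(4).tolist());d=p[1]-p[2];a=np.degrees(np.arctan2(d[1],d[0]));print(a, np.linalg.norm(p[3]-p[4]),np.linalg.norm(p[5]-p[6]))
delta([*p[0],.004],a-90)
E
```

```text
[[0.4213, 0.0255], [0.4267, 0.049], [0.3979, 0.0131], [0.4027, 0.0392], [0.4396, 0.0111], [0.4401, 0.0406], [0.4111, 0.0031]]
51.265929134641105 0.046373938071345315 0.047375655586856
shift [  6.4  -1.3 191.9] turn [-0.007  0.005  0.067] yaw now -34.9 q7 -0.88 t 5.75 axes [[0.57, 0.82, -0.01], [0.82, -0.57, 0.0], [-0.0, -0.01, -1.0]]
```

Request:
step_arm --pt "6 -1 50 -0.007 0.005 0.067 58" --pt "6 -1 100 -0.007 0.005 0.067 58" --pt "6 -1 145 -0.007 0.005 0.067 58" --pt "6 -1 175 -0.007 0.005 0.067 58" --pt "6 -1 190 -0.007 0.005 0.067 58" --pt "6 -1 192 -0.007 0.005 0.067 58" --pt "6 -1 192 -0.007 0.005 0.067 58" --grip_force 25

```text
clock: 6.45
tcp_pos: [0.4229, 0.0238, 0.0043]
orientation: [-2.834, -1.354, -0.001]
contact_force: [0.7, -0.1, -0.3]
grip_width: 0.0581
gripper_force: 0.0
```

```bash
python3 - <<'E'
from h import *
f=r.grab_frame("wrist");save(f,"w3.png",1.4);np.savez("w3.npz",**f)
delta([.4213,.0255,.002],-38.7)
E
```

```text
shift [-0.2 -2.6  3. ] turn [ 0.001 -0.002 -0.004] yaw now -38.9 q7 -1.25 t 6.50 axes [[0.63, 0.78, 0.0], [0.78, -0.63, 0.0], [0.0, 0.0, -1.0]]
```

View pics/w3.png

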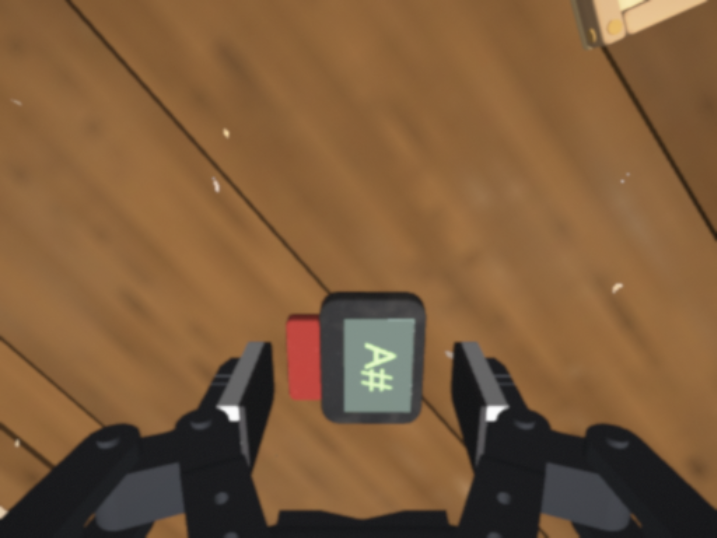

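The tuner sits between the fingertips at (355,358), well aligned. Lowering slightly and closing.

Request:
step_arm --pt "0 0 3 0 0 0 58" --pt "0 0 3 0 0 0 42" --pt "0 0 3 0 0 0 38" --pt "0 0 3 0 0 0 38" --pt "0 0 3 0 0 0 38" --pt "0 0 3 0 0 0 38" --grip_force 25

```text
clock: 7.1
tcp_pos: [0.4236, 0.0244, 0.0026]
orientation: [2.833, 1.355, 0.005]
contact_force: [-1.3, -1.1, 6.9]
grip_width: 0.0439
gripper_force: 25.6
```

Request:
step_arm --pt "0 0 -20 0 0 0 38" --pt "0 0 -50 0 0 0 38" --pt "0 0 -80 0 0 0 38" --pt "0 0 -80 0 0 0 38"

```text
clock: 7.5
tcp_pos: [0.4252, 0.0249, 0.0851]
orientation: [2.832, 1.355, 0.013]
contact_force: [0.0, 0.3, -1.1]
grip_width: 0.0439
gripper_force: 26.0
```

```bash
python3 - <<'E'
from h import *
a=np.radians(74.6);t=np.array([.6185,.155])+.0755*np.array([np.cos(a),np.sin(a)]);print(t,r.get_obs()["grip_width"])
delta([*t,.075],-15.4)
E
```

```text
[0.63854949 0.2277892 ] 0.043890611489295524
shift [291.8  38.7  12.1] turn [ 0.007 -0.005 -0.41 ] yaw now -38.9 q7 -1.13 t 7.50 axes [[0.63, 0.78, 0.01], [0.78, -0.63, 0.0], [0.01, 0.01, -1.0]]
```

Request:
step_arm --pt "292 39 0 0.007 -0.005 -0.41 38" --pt "292 39 0 0.007 -0.005 -0.41 38" --pt "292 39 0 0.007 -0.005 -0.41 38" --pt "292 39 0 0.007 -0.005 -0.41 38" --pt "292 39 0 0.007 -0.005 -0.41 38" --pt "292 39 0 0.007 -0.005 -0.41 38" --pt "292 39 0 0.007 -0.005 -0.41 38" --pt "292 39 0 0.007 -0.005 -0.41 38"

```text
clock: 8.3
tcp_pos: [0.6357, 0.2283, 0.0809]
orientation: [-2.493, -1.903, 0.011]
contact_force: [-0.7, -0.3, -0.8]
grip_width: 0.0439
gripper_force: 26.0
```

```bash
python3 - <<'E'
from h import *
f=r.grab_frame("wrist");save(f,"w4.png",1.4)
delta([.6385,.2278,.008],-15.4)
E
```

```text
shift [ 2.1  3.4 73. ] turn [-0.008  0.004  0.001] yaw now -15.3 q7 -1.00 t 8.35 axes [[0.26, 0.96, -0.01], [0.96, -0.26, -0.0], [-0.0, -0.01, -1.0]]
```

View pics/w4.png

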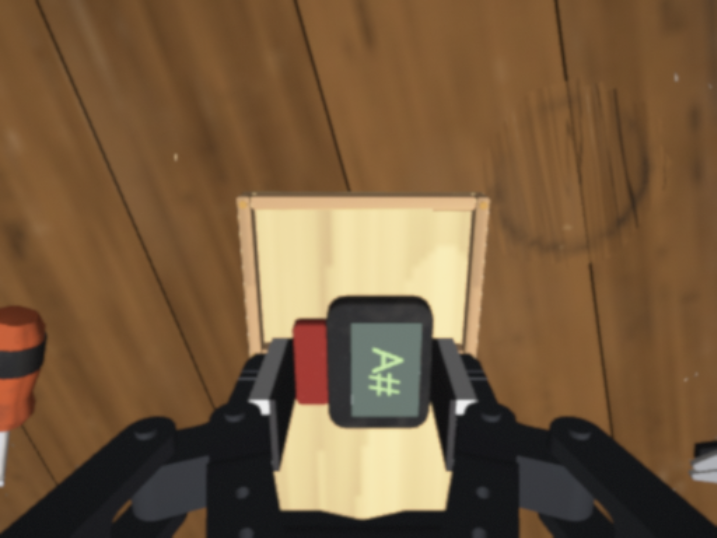

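The tuner is held flat at (380,360) and aligned with the tray walls. Lowering it.

Request:
step_arm --pt "2 2 30 -0.004 0.002 0 38" --pt "2 3 55 -0.008 0.004 0 38" --pt "2 3 66 -0.008 0.004 0 38" --pt "2 3 70 -0.008 0.004 0 38" --pt "2 3 73 -0.008 0.004 0 38" --pt "2 3 73 -0.008 0.004 0 38"

```text
clock: 8.95
tcp_pos: [0.6397, 0.2286, 0.0102]
orientation: [2.498, 1.904, 0.006]
contact_force: [-0.0, -0.4, 0.1]
grip_width: 0.0441
gripper_force: 26.0
```

Request:
step_arm --pt "0 0 0 0 0 0 54" --pt "0 0 0 0 0 0 54" --pt "0 0 0 0 0 0 54" --pt "0 0 -40 0 0 0 54" --pt "0 0 -90 0 0 0 54" --pt "0 0 -140 0 0 0 60" --pt "0 0 -180 0 0 0 85" --pt "0 0 -180 0 0 0 85"

```text
clock: 9.75
tcp_pos: [0.6422, 0.2306, 0.1972]
orientation: [2.496, 1.903, 0.022]
contact_force: [0.7, 1.1, -0.0]
grip_width: 0.0845
gripper_force: 0.0
```

```bash
python3 - <<'E'
from h import *
f=r.grab_frame("wrist");save(f,"w5.png",1);c=cloud(f)
hv=cv2.cvtColor(f["image"],cv2.COLOR_RGB2HSV)
d=np.array([.4106-.4695,.1632-.2519]);d/=np.linalg.norm(d);h=np.array([.4695,.2519])+.033*d
print(h,np.degrees(np.arctan2(-d[1],-d[0])))
delta([*h,.19],np.degrees(np.arctan2(-d[1],-d[0]))-90)
E
```

```text
[0.45124499 0.22440901] 56.41440499605859
shift [ -55.1 -181.4    1.9] turn [ 0.006 -0.007  0.318] yaw now -15.4 q7 -0.95 t 9.80 axes [[0.26, 0.96, 0.01], [0.96, -0.27, 0.0], [0.01, 0.01, -1.0]]
```

View pics/w5.png

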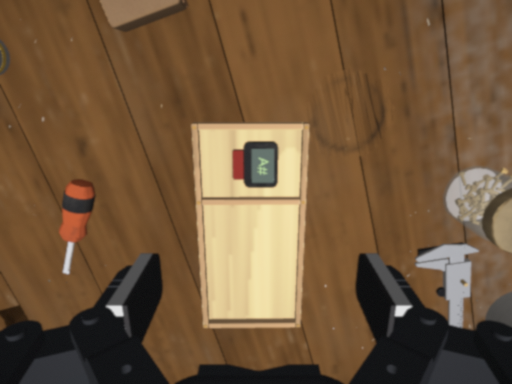

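The tuner lies flat, face up, in the short bay at (257,163). The driver is at (75,215). Moving over it.

Request:
step_arm --pt "-55 -181 2 0.006 -0.007 0.318 85" --pt "-55 -181 2 0.006 -0.007 0.318 85" --pt "-55 -181 2 0.006 -0.007 0.318 85" --pt "-55 -181 2 0.006 -0.007 0.318 85" --pt "-55 -181 2 0.006 -0.007 0.318 85" --pt "-55 -181 2 0.006 -0.007 0.318 85"

```text
clock: 10.4
tcp_pos: [0.449, 0.2227, 0.1864]
orientation: [-2.767, -1.486, 0.012]
contact_force: [-0.3, -0.7, -0.5]
grip_width: 0.085
gripper_force: 0.0
```

```bash
python3 - <<'E'
from h import *
f=r.grab_frame("wrist");save(f,"w6.png",1);np.savez("w6.npz",**f)
c=cloud(f);hs=cv2.cvtColor(f["image"],cv2.COLOR_RGB2HSV).astype(int)
m=(c[...,2]>.012)&(c[...,2]<.04)&(np.hypot(c[...,0]-.451,c[...,1]-.224)<.06)
rect(f,m,.014,"handle")
delta([.451,.224,.005],-33.6)
E
```

```text
handle 2039 c 442.5 215.9 L 99.9 W 28.5 longang 57.3 mean [449.7 227.7]
shift [  2.5   0.8 181.6] turn [-0.004  0.006  0.   ] yaw now -33.6 q7 -1.35 t 10.45 axes [[0.55, 0.83, -0.01], [0.83, -0.55, -0.0], [-0.01, -0.0, -1.0]]
```

View pics/w6.png

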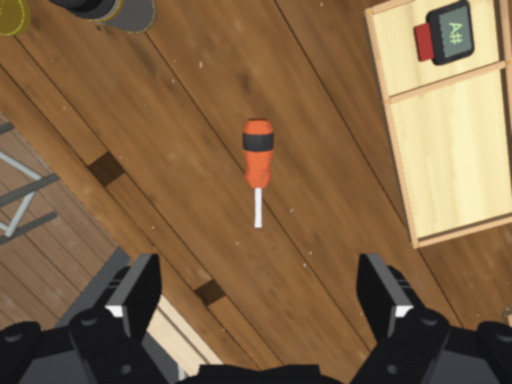

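The driver lies vertically in the view: butt (258,118), handle end (258,188), tip (257,228).

```bash
python3 - <<'E'
from h import *
f=dict(np.load("w6.npz"))
p=proj(f,[[258,118],[258,188],[257,228]],.016);print(p.round(4).tolist())
d=p[0]-p[2];L=np.linalg.norm(d);u=d/L;a=np.degrees(np.arctan2(d[1],d[0]));h=p[0]-.033*u;print(L,a,h)
delta([*h,.005],a-90)
E
```

```text
[[0.4702, 0.2578], [0.4333, 0.2022], [0.409, 0.1674]]
0.10910975785204692 55.91985743882154 [0.45169611 0.23042155]
shift [  8.2  -2.2 181.6] turn [-0.004  0.006  0.009] yaw now -33.6 q7 -1.35 t 10.45 axes [[0.55, 0.83, -0.01], [0.83, -0.55, -0.0], [-0.01, -0.0, -1.0]]
```

Request:
step_arm --pt "8 -2 50 -0.004 0.006 0.009 70" --pt "8 -2 100 -0.004 0.006 0.009 60" --pt "8 -2 145 -0.004 0.006 0.009 55" --pt "8 -2 172 -0.004 0.006 0.009 50" --pt "8 -2 183 -0.004 0.006 0.009 48" --pt "8 -2 185 -0.004 0.006 0.009 45" --pt "8 -2 185 -0.004 0.006 0.009 35" --pt "8 -2 185 -0.004 0.006 0.009 20" --grip_force 30

```text
clock: 11.25
tcp_pos: [0.4528, 0.2313, 0.0035]
orientation: [-2.775, -1.472, -0.006]
contact_force: [0.3, -0.6, -1.5]
grip_width: 0.0253
gripper_force: 29.9
```

Request:
step_arm --pt "0 0 0 0 0 0 18" --pt "0 0 0 0 0 0 18" --pt "0 0 0 0 0 0 18" --pt "0 0 0 0 0 0 18"

```text
clock: 11.65
tcp_pos: [0.4525, 0.231, 0.0034]
orientation: [2.775, 1.472, 0.005]
contact_force: [0.6, -0.9, 7.9]
grip_width: 0.0254
gripper_force: 30.9
```

Request:
step_arm --pt "0 0 -20 0 0 0 18" --pt "0 0 -50 0 0 0 18" --pt "0 0 -85 0 0 0 18" --pt "0 0 -85 0 0 0 18"

```text
clock: 12.05
tcp_pos: [0.4538, 0.2322, 0.0913]
orientation: [-2.775, -1.472, -0.013]
contact_force: [0.9, 1.0, -0.7]
grip_width: 0.0251
gripper_force: 29.9
```

```bash
python3 - <<'E'
from h import *
a=np.radians(74.6);t=np.array([.6185,.155])-.0175*np.array([np.cos(a),np.sin(a)]);print(t,r.get_obs()["grip_width"])
delta([*t,.08],-15.4)
E
```

```text
[0.61385277 0.13812833] 0.025148268013437974
shift [ 11.8 185.2  12.1] turn [ 0.005 -0.007 -0.326] yaw now -34.1 q7 -1.49 t 12.05 axes [[0.56, 0.83, 0.01], [0.83, -0.56, 0.0], [0.01, 0.0, -1.0]]
```

Request:
step_arm --pt "12 185 0 0.005 -0.007 -0.326 18" --pt "12 185 0 0.005 -0.007 -0.326 18" --pt "12 185 0 0.005 -0.007 -0.326 18" --pt "12 185 0 0.005 -0.007 -0.326 18" --pt "12 185 0 0.005 -0.007 -0.326 18" --pt "12 185 0 0.005 -0.007 -0.326 18" --pt "12 185 0 0.005 -0.007 -0.326 18"

```text
clock: 12.75
tcp_pos: [0.6098, 0.1378, 0.0866]
orientation: [-2.496, -1.904, 0.014]
contact_force: [0.4, 0.4, -1.9]
grip_width: 0.0254
gripper_force: 30.0
```

```bash
python3 - <<'E'
from h import *
f=r.grab_frame("wrist");save(f,"w7.png",1.2)
delta([.6139,.1381,.0085],-15.4)
E
```

```text
shift [ 1.6  4.5 78.3] turn [-0.007  0.006  0.002] yaw now -15.3 q7 -0.91 t 12.80 axes [[0.26, 0.96, -0.01], [0.96, -0.26, -0.0], [-0.01, -0.01, -1.0]]
```

View pics/w7.png

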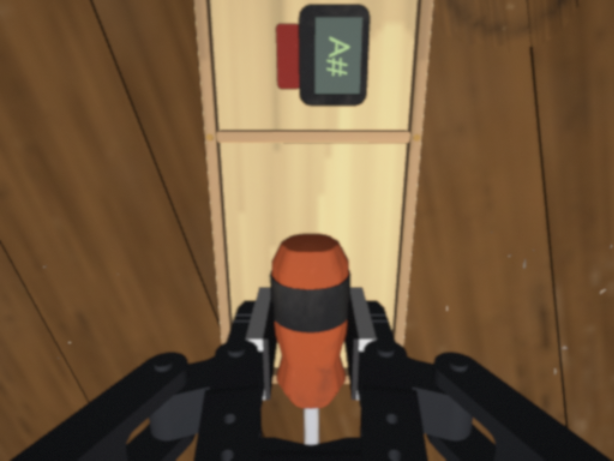

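The driver is held straight at (310,320), aligned with the long bay. Lowering it.

Request:
step_arm --pt "2 3 35 -0.004 0.003 0 18" --pt "2 4 60 -0.007 0.006 0 18" --pt "2 4 72 -0.007 0.006 0 18" --pt "2 4 76 -0.007 0.006 0 18" --pt "2 4 78 -0.007 0.006 0 18" --pt "2 4 79 -0.007 0.006 0 18" --pt "2 4 79 -0.007 0.006 0 18"

```text
clock: 13.5
tcp_pos: [0.6158, 0.1376, 0.009]
orientation: [2.498, 1.903, 0.004]
contact_force: [0.7, 0.4, -0.5]
grip_width: 0.0256
gripper_force: 30.0
```

Request:
step_arm --pt "0 0 0 0 0 0 44" --pt "0 0 0 0 0 0 44" --pt "0 0 0 0 0 0 44" --pt "0 0 -40 0 0 0 44" --pt "0 0 -90 0 0 0 44" --pt "0 0 -140 0 0 0 60" --pt "0 0 -190 0 0 0 85" --pt "0 0 -210 0 0 0 85"

```text
clock: 14.3
tcp_pos: [0.6169, 0.1385, 0.224]
orientation: [2.496, 1.901, 0.013]
contact_force: [0.6, 0.4, 0.7]
grip_width: 0.084
gripper_force: 0.0
```

```bash
python3 - <<'E'
from h import *
f=r.grab_frame("wrist");save(f,"w8.png",1)
delta([.431,.382,.225],90)
E
```

```text
shift [ 184.9 -244.6   -0.9] turn [ 0.005 -0.011  1.302] yaw now -15.4 q7 -0.83 t 14.35 axes [[0.27, 0.96, 0.01], [0.96, -0.27, 0.0], [0.01, 0.01, -1.0]]
```

View pics/w8.png

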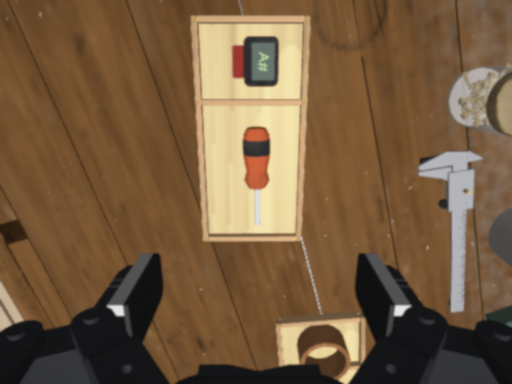

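Driver and tuner both lie properly in the plain tray. Now the tube. Closing at a yaw of about 0 keeps clear of both look-alikes.

Request:
step_arm --pt "185 -245 -1 0.005 -0.011 -0.27 85" --pt "185 -245 -1 0.005 -0.011 -0.27 85" --pt "185 -245 -1 0.005 -0.011 -0.27 85" --pt "185 -245 -1 0.005 -0.011 -0.27 85" --pt "185 -245 -1 0.005 -0.011 -0.27 85" --pt "185 -245 -1 0.005 -0.011 -0.27 85" --pt "185 -245 -1 0.005 -0.011 -0.27 85" --pt "185 -245 -1 0.005 -0.011 -0.27 85"

```text
clock: 15.15
tcp_pos: [0.426, 0.3825, 0.2188]
orientation: [2.213, 2.225, -0.017]
contact_force: [0.6, -0.7, 0.3]
grip_width: 0.0848
gripper_force: 0.0
```

```bash
python3 - <<'E'
from h import *
f=r.grab_frame("wrist");save(f,"w9.png",1);np.savez("w9.npz",**f)
c=cloud(f);v,u=np.nonzero((c[...,2]>.105)&(c[...,2]<.135));q=c[v,u]
m=np.hypot(q[:,0]-.431,q[:,1]-.382)<.04;q=q[m];print(len(q),q.mean(0),cv2.minEnclosingCircle((q[:,:2]*1000).astype(np.float32)))
delta([.431,.382,.2],0)
E
```

```text
1650 [0.43328436 0.3921708  0.11993111] ((433.6058044433594, 390.1100769042969), 16.735580444335938)
shift [ 1.6  3.3 18.5] turn [-0.005  0.011  0.002] yaw now 0.1 q7 -1.12 t 15.20 axes [[-0.0, 1.0, -0.01], [1.0, 0.0, -0.01], [-0.01, -0.01, -1.0]]
```

View pics/w9.png

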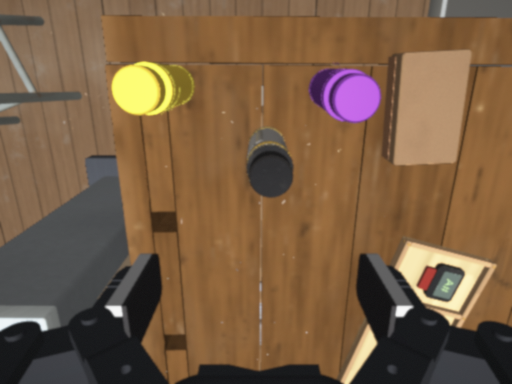

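The black-capped tube has its cap at (271,174) and foot near (266,138). Yellow and purple are well to the sides.

```bash
python3 - <<'E'
from h import *
f=dict(np.load("w9.npz"))
p=proj(f,[[271,174]],.121);p2=proj(f,[[266,149]],0.0);print(p,p2, proj(f,[[355,96]],.121),proj(f,[[138,90]],.121))
c=p[0]*.6+np.array([.4336,.390])*.4;print(c)
delta([*c,.06],0)
E
```

```text
[[0.43377785 0.39256866]] [[0.4319206  0.38409313]] [[0.48962664 0.44804885]] [[0.34294743 0.45107365]]
[0.43370671 0.3915412 ]
shift [ 12.7   6.8 158.4] turn [-0.005  0.011  0.002] yaw now 0.1 q7 -1.12 t 15.20 axes [[-0.0, 1.0, -0.01], [1.0, 0.0, -0.01], [-0.01, -0.01, -1.0]]
```

Request:
step_arm --pt "11 7 20 -0.005 0.011 0 78" --pt "11 7 60 -0.005 0.011 0 78" --pt "11 7 100 -0.005 0.011 0 78" --pt "11 7 135 -0.005 0.011 0 78" --pt "11 7 155 -0.005 0.011 0 78" --pt "11 7 158 -0.005 0.011 0 78" --pt "11 7 158 -0.005 0.011 0 78" --grip_force 30

```text
clock: 15.9
tcp_pos: [0.4352, 0.3887, 0.0604]
orientation: [-2.223, -2.22, 0.001]
contact_force: [0.6, -0.9, -0.2]
grip_width: 0.0774
gripper_force: 0.0
```

```bash
python3 - <<'E'
from h import *
f=r.grab_frame("wrist");save(f,"w10.png",1);np.savez("w10.npz",**f)
c=cloud(f);q=c.reshape(-1,3);q=q[(q[:,2]>.112)&(q[:,2]<.13)];q=q[np.hypot(q[:,0]-.433,q[:,1]-.388)<.035];print(len(q),q.mean(0),cv2.minAreaRect((q[:,:2]*1000).astype(np.float32)))
delta([.4337,.389,.06],0)
E
```

```text
7060 [0.43348533 0.39664638 0.11989287] ((425.0295104980469, 394.00274658203125), (49.179847717285156, 24.897022247314453), 4.619804382324219)
shift [-0.7 -1.7  1.4] turn [ 0.001 -0.001 -0.001] yaw now -0.1 q7 -1.26 t 15.95 axes [[0.0, 1.0, 0.0], [1.0, -0.0, 0.0], [0.0, 0.0, -1.0]]
```

View pics/w10.png

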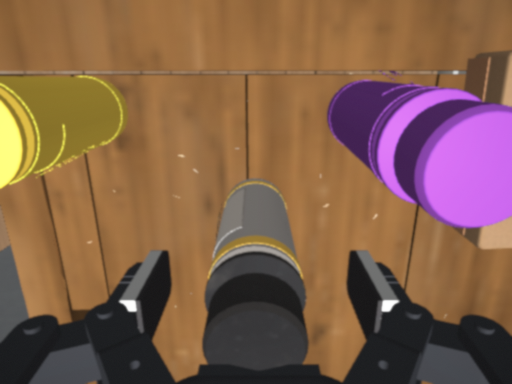

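The tube stands between the fingers, its foot's far edge at (258,180) and its cap at about (256,343).

```bash
python3 - <<'E'
from h import *
f=dict(np.load("w10.npz"))
print(proj(f,[[257,180],[222,215],[289,215]],0),proj(f,[[205,340],[307,340],[256,298],[256,343]],.121),proj(f,[[256,238]],.092))
K=f["mtx"];M=R.from_rotvec(np.ravel(f["rvec"])).as_matrix()
def pix(P):
    p=M@np.array(P)+np.ravel(f["tvec"]);return (K@p/p[2])[:2].round(0)
for y in(.385,.389,.393): print(y,pix([.4337,y+.019,0]),pix([.4337,y,.121]),pix([.4337,y+.0165,.121]))
E
```

```text
[[0.43356199 0.40665058]
 [0.41102344 0.38315752]
 [0.45403039 0.38312175]] [[0.41875717 0.39425812]
 [0.44912137 0.39425399]
 [0.43400017 0.4090197 ]
 [0.43393898 0.39314725]] [[0.43376504 0.41326115]]
0.385 [257. 184.] [255. 364.] [255. 320.]
0.389 [257. 178.] [255. 354.] [255. 308.]
0.393 [257. 172.] [255. 343.] [255. 297.]
```

Request:
step_arm --pt "1 -1 0 0 0 0 60" --pt "1 -1 0 0 0 0 45" --pt "1 -1 0 0 0 0 30" --pt "1 -1 0 0 0 0 30" --pt "1 -1 0 0 0 0 30" --pt "1 -1 0 0 0 0 30" --pt "1 -1 0 0 0 0 30" --grip_force 35

```text
clock: 16.65
tcp_pos: [0.433, 0.3917, 0.0618]
orientation: [-2.22, -2.222, -0.003]
contact_force: [-0.4, -0.9, 4.9]
grip_width: 0.0364
gripper_force: 34.5
```

Request:
step_arm --pt "0 0 -20 0 0 0 30" --pt "0 0 -60 0 0 0 30" --pt "0 0 -100 0 0 0 30" --pt "0 0 -150 0 0 0 30" --pt "0 0 -150 0 0 0 30" --pt "0 0 -150 0 0 0 30"

```text
clock: 17.25
tcp_pos: [0.4335, 0.3915, 0.2122]
orientation: [2.22, 2.222, 0.006]
contact_force: [-0.1, 0.3, -1.6]
grip_width: 0.0363
gripper_force: 35.3
```

```bash
python3 - <<'E'
from h import *
f=r.grab_frame("wrist");save(f,"w11.png",1);np.savez("w11.npz",**f)
delta([.631,-.1275,.20],-10)
E
```

```text
shift [-518.2  197.6   10.5] turn [ 0.    -0.     0.175] yaw now 0.0 q7 -1.13 t 17.30 axes [[-0.0, 1.0, 0.0], [1.0, 0.0, 0.0], [0.0, 0.0, -1.0]]
```

View pics/w11.png

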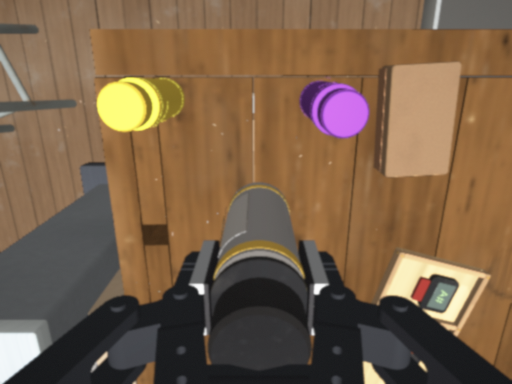

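The tube is held upright at (258,300). I've used up the picture allowance, so I'll continue by numbers. I'll stop 75 mm short of the holder and measure its rim with the wrist depth.

Request:
step_arm --pt "-593 198 0 0 0 0.175 30" --pt "-593 198 0 0 0 0.175 30" --pt "-593 198 0 0 0 0.175 30" --pt "-593 198 0 0 0 0.175 30" --pt "-593 198 0 0 0 0.175 30" --pt "-593 198 0 0 0 0.175 30" --pt "-593 198 0 0 0 0.175 30" --pt "-593 198 0 0 0 0.175 30"

```text
clock: 18.1
tcp_pos: [0.5592, 0.0094, 0.2085]
orientation: [-2.404, -2.018, 0.003]
contact_force: [0.8, 0.9, -0.4]
grip_width: 0.0359
gripper_force: 35.2
```

```bash
python3 -c "
from h import *
delta([.618,-.2,.21],-10)"
```

```text
shift [-196.    94.2   -1.8] turn [-0.003  0.     0.001] yaw now -10.0 q7 -0.52 t 18.10 axes [[0.17, 0.98, -0.0], [0.98, -0.17, 0.0], [-0.0, -0.0, -1.0]]
```

Request:
step_arm --pt "-180 94 -2 0 0 0 30" --pt "-180 94 -2 0 0 0 30" --pt "-180 94 -2 0 0 0 30" --pt "-180 94 -2 0 0 0 30" --pt "-180 94 -2 0 0 0 30" --pt "-180 94 -2 0 0 0 30" --pt "-180 94 -2 0 0 0 30"

```text
clock: 18.8
tcp_pos: [0.6207, -0.18, 0.2107]
orientation: [-2.401, -2.02, 0.001]
contact_force: [-0.2, 0.7, -1.0]
grip_width: 0.0362
gripper_force: 35.3
```

```bash
cat > m.py <<'E'
from h import *
f=r.grab_frame("wrist");np.savez("w12.npz",**f);c=cloud(f);q=c.reshape(-1,3);o=r.get_obs();T=o["tcp_pos"]
p=q[(q[:,2]>.035)&(q[:,2]<.047)];p=p[np.hypot(p[:,0]-.631,p[:,1]+.127)<.05]
def fit(p):
    A=np.c_[2*p,np.ones(len(p))];s=np.linalg.lstsq(A,(p**2).sum(1),rcond=None)[0];return s[:2],np.sqrt(s[2]+s[:2]@s[:2])
print("rim",len(p),fit(p[:,:2]),cv2.minEnclosingCircle((p[:,:2]*1000).astype(np.float32)),np.median(p[:,2]))
zf=T[2]-.0618
for dz in(.02,.03,.04,.05):
    t=q[(abs(q[:,2]-zf-dz)<.005)];t=t[np.hypot(t[:,0]-T[0],t[:,1]-T[1])<.03];
    if len(t)>30:print("tube z+%.2f"%dz,len(t),fit(t[:,:2]),t[:,:2].min(0),t[:,:2].max(0))
print(T,o["grip_width"]);delta([.631,-.1275,.2],-10)
E
python3 m.py
```

```text
rim 1391 (array([ 0.62818066, -0.12497524]), np.float64(0.027654277597458463)) ((628.1024780273438, -125.24473571777344), 30.873931884765625) 0.0404008840726388
tube z+0.02 305 (array([ 0.6193267 , -0.18132622]), np.float64(0.018760373875868406)) [ 0.6023151  -0.18072738] [ 0.63809049 -0.16225219]
tube z+0.03 379 (array([ 0.61922173, -0.18145309]), np.float64(0.01887719136856778)) [ 0.60288333 -0.17990364] [ 0.63803581 -0.16220114]
tube z+0.04 454 (array([ 0.6191975 , -0.18167481]), np.float64(0.019022626337223743)) [ 0.6009042  -0.18021401] [ 0.63811997 -0.16209518]
tube z+0.05 524 (array([ 0.61923331, -0.18173465]), np.float64(0.01900004491417861)) [ 0.60307352 -0.18018376] [ 0.63818162 -0.16162508]
[ 0.6208927  -0.17944822  0.21118141] 0.03611307822471207
shift [52.9  1.1 11.3] turn [-0.002 -0.002  0.003] yaw now -9.8 q7 -0.20 t 18.85 axes [[0.17, 0.99, -0.0], [0.99, -0.17, 0.0], [0.0, -0.0, -1.0]]
```

The rim centre is (628.1, −125.1) and the tube axis (619.3, −181.5), vertical. So shift +57 along the tool's x and −1 along y.

Request:
step_arm --pt "30 -1 0 0 0 0 30" --pt "57 -1 20 0 0 0 30" --pt "57 -1 60 0 0 0 30" --pt "57 -1 85 0 0 0 30" --pt "57 -1 85 0 0 0 30" --pt "57 -1 85 0 0 0 30"

```text
clock: 19.45
tcp_pos: [0.6303, -0.1241, 0.1276]
orientation: [-2.403, -2.021, -0.001]
contact_force: [0.7, 0.3, -0.3]
grip_width: 0.0359
gripper_force: 35.4
```

```bash
python3 m.py
```

```text
rim 1472 (array([ 0.62838084, -0.12428265]), np.float64(0.027661820202215644)) ((628.50244140625, -124.9681625366211), 30.934900283813477) 0.040362781490566296
tube z+0.02 304 (array([ 0.62903288, -0.12556235]), np.float64(0.018816828705894524)) [ 0.61271825 -0.12394924] [ 0.64773257 -0.10638257]
tube z+0.03 379 (array([ 0.62901909, -0.12560352]), np.float64(0.01884672194521142)) [ 0.61230499 -0.12389699] [ 0.64778195 -0.10633274]
tube z+0.04 464 (array([ 0.62892219, -0.12575295]), np.float64(0.01897822909489199)) [ 0.61065894 -0.12403019] [ 0.64783444 -0.10629212]
tube z+0.05 523 (array([ 0.62887122, -0.12578786]), np.float64(0.018981604155995573)) [ 0.61273988 -0.12421428] [ 0.64788464 -0.10547206]
[ 0.63121309 -0.12447641  0.1287127 ] 0.036243578960383445
shift [ -2.9   0.4 -71.3] turn [ 0.002 -0.001  0.002] yaw now -9.9 q7 -0.34 t 19.50 axes [[0.17, 0.99, 0.0], [0.99, -0.17, 0.0], [0.0, 0.0, -1.0]]
```

Aligned to within about 1 mm. Inserting.

Request:
step_arm --pt "0 0 20 0 0 0 30" --pt "0 0 40 0 0 0 30" --pt "0 0 52 0 0 0 30" --pt "0 0 57 0 0 0 30" --pt "0 0 59 0 0 0 30" --pt "0 0 60 0 0 0 30" --pt "0 0 60 0 0 0 30"

```text
clock: 20.2
tcp_pos: [0.6309, -0.1254, 0.068]
orientation: [2.406, 2.02, 0.002]
contact_force: [-0.5, -0.7, -0.4]
grip_width: 0.0362
gripper_force: 35.4
```

Request:
step_arm --pt "0 0 1 0 0 0 30" --pt "0 0 2 0 0 0 30" --pt "0 0 2 0 0 0 30"

```text
clock: 20.5
tcp_pos: [0.6311, -0.1255, 0.0668]
orientation: [2.406, 2.019, 0.002]
contact_force: [-2.4, 0.1, 8.1]
grip_width: 0.0358
gripper_force: 36.7
```

On the floor (8 N). Release, then lift.

Request:
step_arm --pt "0 0 1 0 0 0 45" --pt "0 0 1 0 0 0 60" --pt "0 0 1 0 0 0 75" --pt "0 0 1 0 0 0 80" --pt "0 0 -30 0 0 0 80" --pt "0 0 -80 0 0 0 80" --pt "0 0 -130 0 0 0 80" --pt "0 0 -150 0 0 0 80"

```text
clock: 21.3
tcp_pos: [0.6328, -0.1252, 0.2207]
orientation: [2.403, 2.017, 0.009]
contact_force: [0.8, 0.2, -0.1]
grip_width: 0.0797
gripper_force: 0.0
```

Request:
step_arm --pt "-100 0 0 0 0 0 80" --pt "-100 0 0 0 0 0 80" --pt "-100 0 0 0 0 0 80" --pt "-100 0 0 0 0 0 80" --pt "-100 0 0 0 0 0 80"

```text
clock: 21.8
tcp_pos: [0.6132, -0.2226, 0.215]
orientation: [-2.404, -2.021, -0.002]
contact_force: [0.2, 0.2, -0.4]
grip_width: 0.0798
gripper_force: 0.0
```

```bash
python3 - <<'E'
from h import *
def fit(p):
    A=np.c_[2*p,np.ones(len(p))];s=np.linalg.lstsq(A,(p**2).sum(1),rcond=None)[0];return s[:2].round(4),np.sqrt(s[2]+s[:2]@s[:2]).round(4)
q=cloud(r.grab_frame("wrist")).reshape(-1,3);q=q[np.hypot(q[:,0]-.629,q[:,1]+.125)<.035]
t=q[q[:,2]>.115];print("top z",np.percentile(q[:,2],[50,90,97]),len(t),t.mean(0))
for z in(.055,.07,.085):
    p=q[abs(q[:,2]-z)<.005];print(z,fit(p[:,:2]))
f=r.grab_frame("top");c=cloud(f).reshape(-1,3)
for n,x,y,z0,z1,R_ in(("sander",.606,-.237,.034,.05,.08),("cork",.586,.426,.015,.05,.08)):
    p=c[(c[:,2]>z0)&(c[:,2]<z1)&(np.hypot(c[:,0]-x,c[:,1]-y)<R_)];print(n,cv2.minAreaRect((p[:,:2]*1000).astype(np.float32)),p[:,2].mean())
g=dict(np.load("top1.npz"))
df=np.abs(f["image"].astype(int)-g["image"]).sum(-1);a,b,cc,d=[int(k/1.5) for k in(530,238,600,260)];print("files diff",df[b:d,a:cc].max())
o=r.get_obs();print(o["tcp_pos"],o["qvel"].round(3))
E
```

```text
top z [0.12523636 0.35848313 0.35848313] 3041 [ 0.63025974 -0.13119708  0.18500061]
0.055 (array([ 0.7849, -0.1772]), np.float64(0.182))
0.07 (array([0., 0.]), np.float64(0.0))
0.085 (array([0., 0.]), np.float64(0.0))
sander ((607.3137817382812, -229.02633666992188), (99.6435317993164, 49.42158508300781), 81.19375610351562) 0.04017051621017744
cork ((585.530517578125, 426.21246337890625), (63.689483642578125, 107.40323638916016), 2.15553617477417) 0.03141788090519061
files diff 314
[ 0.61349506 -0.22194928  0.21512154] [-0.004 -0.     0.005 -0.004  0.002  0.     0.   ]
```

Request:
step_arm --pt "60 -180 -40 0 0 0 80" --pt "60 -180 -40 0 0 0 80" --pt "60 -180 -40 0 0 0 80" --pt "60 -180 -40 0 0 0 80" --pt "230 -180 -40 0 0 0 80" --pt "230 -180 -40 0 0 0 80" --pt "230 -180 -40 0 0 0 80" --pt "230 -180 -40 0 0 0 80"

```text
clock: 22.7
tcp_pos: [0.4755, 0.0403, 0.2562]
orientation: [-2.397, -2.03, -0.005]
contact_force: [0.4, 0.3, 0.7]
grip_width: 0.0801
gripper_force: 0.0
```

```bash
python3 - <<'E'
from h import *
f=r.grab_frame("top");C=cloud(f);c=C.reshape(-1,3)
for n,x,y,z0,z1,R_ in(("tube",.629,-.125,.11,.14,.04),("sander",.606,-.237,.034,.05,.08),("cork",.586,.426,.015,.05,.08),("driver",.614,.138,.022,.05,.06),("tuner",.639,.228,.011,.03,.04)):
    p=c[(c[:,2]>z0)&(c[:,2]<z1)&(np.hypot(c[:,0]-x,c[:,1]-y)<R_)];print(n,len(p),np.round(cv2.minAreaRect((p[:,:2]*1000).astype(np.float32))[0],1),p.mean(0).round(4))
g=dict(np.load("top1.npz"))
a,b,e,d=[int(k/1.5) for k in(530,238,600,260)]
for h in(f,g):
    m=np.zeros((384,512),bool);m[b:d,a:e]=cv2.cvtColor(h["image"],cv2.COLOR_RGB2HSV)[b:d,a:e,1]<100;rect(h,m,.01,"files")
o=r.get_obs();print(o["tcp_pos"],np.abs(o["qvel"]).max())
E
```

```text
tube 80 [ 630.4 -129.3] [ 0.6298 -0.1287  0.1246]
sander 382 [ 605.1 -238.4] [ 0.6066 -0.2326  0.0405]
cork 543 [585.3 426.5] [0.5846 0.4255 0.0312]
driver 103 [605.9 122.6] [0.6159 0.1376 0.0291]
tuner 145 [638.3 228.2] [0.6425 0.2285 0.0153]
files 249 c 610.5 -435.8 L 154.1 W 24.6 longang 94.3 mean [ 609.6 -431. ]
files 250 c 610.5 -435.8 L 154.1 W 24.6 longang 94.3 mean [ 609.7 -430.8]
[0.47583479 0.04190541 0.25625724] 0.10510621826362773
```

All four pieces measure in place, and the cork and files haven't moved. Handing in.

```bash
python3 -c "
from bench import r
print(r.hand_in())"
```

```text
the job is handed in; nothing more can be done
None
```

I handed in both kits at about 23 s: the sanding block and tube are in the holder tray, the screwdriver and tuner are in the plain tray, and the cork and files have not moved; the hand-in returned no verdict.

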